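# Start and close the mask clamp screw with its driver

### The arm

A 6-joint arm with a two-finger parallel gripper is mounted at the origin on a cart in front of the work surface, level with it; the furniture and walls round the work are solid. World frame = base frame: x ahead of the robot, y to its left, z up, the work surface at z = 0. Lengths are in mm, angles in rad, forces in N, time in s.
With the tool pointing down it reaches from about 400 to 925 mm from the base axis. Payload 12.5 kg.
Tool frame: the origin (TCP) lies at the centre of the arm's flange, where the gripper is bolted on; the fingertips stand 190 mm ahead of it and the grasp point (between the pads) lies 171 mm ahead of it; z points along the fingers, y is the direction in which the jaws open and shut (so a half turn about z gives the same grasp; the last joint's range is limited). The gripper opens to 95 mm and grips with 3 to 60 N. Pads are 20 mm wide; open, the fingers measure 119 mm over their backs; the gripper's body (75 mm by 180 mm) begins 59 mm behind the grasp point.
Start: joints at [1.128, 0.491, 1.559, -0, 1.092, -0.106], TCP at [206.519, 589.894, 404.761] pointing down, gripper open.
Joint ranges: [-3.1, 3.1], [-0.84, 2.19], [0.05, 2.79], [-1.13, 4.28], [0.06, 2.93], [-2.69, 2.69]. Speed limits (rad/s): [2.22, 2.22, 2.79, 3.14, 3.14, 3.14].

### API

Orientations are given as [roll, pitch, yaw] about the fixed x, y, z axes, in that order (R = Rz(yaw) Ry(pitch) Rx(roll)).
In Python, from cell import env, optics gives the robot as it stands.
- The arm moves only by the tool apply_moves, never from a script. Its argument "commands" is a list of rows, each a list of 7 numbers: the turn, a rotation vector about the tool's x, y, z in degrees, then the shift along the tool's x, y, z in m, then the finger opening in m, from 0 to 0.0951. A call has 1 to 5 rows; each row shifts and turns the commanded pose from where the row before left it, along the tool's axes as they then stand; what a row does not reach is not made up. A row lasts 1/12 s, in which the tool goes at most 41.7 mm and 7.16 degrees, less where a joint would pass 70% of its speed; a pose out of reach is approached as far as the arm can. A call with a gripper value outside its range is refused whole. The fingers move at their own pace and stop on an object; the grip force is fixed at half the most. Time passes only in rows, so rows that do not move let the fingers close. It gives the time, the measured TCP pose, the force and the opening at its end, in the units of the state.
- env.state(): the state, without advancing time (a new reading comes with each control period).
- optics.read_camera(name): name is "side" or "top" or "wrist"; returns a dict with "color" (384x512x3 uint8, red, green, blue), "fx", "fy", "cx", "cy" (pixels), "eye" and "rotation" of the camera in the world; the wrist camera has in their place "T_tool_cam" (4x4, takes a point from camera to tool coordinates, whose origin is the TCP and whose axes are the flange's). Camera axes: x right, y up, looking along -z (the intrinsics and any distortion apply to the point x, -y, -z); pixel columns grow to the right and rows downward; lengths in mm; the calibration is good to about 2 mm. A picture is of the moment at which its call begins: read the wrist's pose just before it. There is no depth.
- env.job_done(): hands the job in, once; it reports no verdict.
The state is a dict: "t": time; "joints": joint angles; "qvel": joint speeds; "tau": joint torques, N m; "eef_pos": TCP position; "tcp_rot": TCP orientation; "ft_force": force on the tool from outside, world axes, zero at the start; "moment": the same for the moment, N m; "opening": opening from 0.0 (shut) to 1.0 (fully open).
Only numpy, scipy, OpenCV 4.12 (cv2) and the standard library are available. Lean on these libraries where they do the work, as an engineer would, in place of code of your own. Each camera call takes 0.05 s, during which the arm holds its last target. There are 200 camera calls.

### The job

Clamp the photomask in its holder: take the flat-handled driver out of its rack, set it square in the guide bore of the holder's clamp tower and let its blade drop fully into the screw's slot, then turn the screw clockwise to its stop so that the clamp bar comes all the way down. Press and turn gently, without ever leaning hard on the holder, then put the driver back in its rack standing upright and leave the other things on the table alone.

Things in the scene. Friction and masses are not known exactly. Their poses are not given: they have to be found in the camera images.
- driver: Loose slot driver, 90 mm tall, 0.1 to 0.16 kg, standing in the rack. Origin: centre of the blade's end (lowest point), z up its axis. Blade 14 mm wide (its x), 3 mm thick (its y), 7 mm tall; then a round steel barrel of 16 mm diameter from 7 to 40 mm; then a black flat-sided handle to 90 mm, 32 mm wide (x), 20 mm thick (y). Half a turn about z makes no difference.
- driver_grip (a point): Middle of the driver's handle, on its axis, 65 mm above the blade's end: grip here from above across the 20 mm thickness (fingers close along the driver's y). Same axes as the driver.
- rack: Grey block 70 x 64 x 45 mm (foot 84 x 78 x 5 mm), fixed to the table, origin at the centre of its underside, z up. The driver hangs in the hole in its top with the underside of its handle resting on the top face; the driver's origin is then 5 mm above the rack's origin, right over it.
- rack_hole (a point): Centre of the mouth of the rack's hole, in the middle of its top face, 45 mm above the table. Hole 20 mm in diameter, 42 mm deep.
- holder: Mask holder fixed to the table: aluminium base plate 150 (x) x 80 (y) x 8 mm with a small amber photomask on its +x part and a square clamp tower (48 x 48 mm, top 40 mm above the table) on its -x part. Origin: centre of its underside, z up.
- bore (a point): Centre of the mouth of the upright guide bore in the tower's top face (holder frame -48, 0, 40 mm). Bore 17.2 mm in diameter with a 1.5 mm chamfer. The slotted screw sits down in it, on its axis; the driver's axis must coincide with it.
- screw_head (a point): Centre of the top face of the brass screw head (16.6 mm across), on the bore's axis; does not turn with the screw. 11 mm below the bore's mouth with the screw fully out, 17 mm when home. Clockwise from above screws it in, sinking 3 mm per rad, to a hard stop 1.25 rad clockwise of the holder's x axis (slot direction). Friction about 0.06 N m, so a light touch does not turn it.
- slot_floor (a point): Middle of the floor of the head's straight slot, 7 mm below the head's top; does not turn. Slot right across the head, 4.2 mm wide, blade play 0.09 rad either way. Its direction is not given: at the start anywhere within 0.75 rad either side of the holder's x axis, seen from above. Feel for it: rest the blade on the head with 3 to 6 N and turn slowly until it drops 7 mm.
- clamp_pad (a point): Centre of the underside of the round rubber pad at the end of the dark clamp bar, which sticks out of the tower over the mask and sinks and rises with the screw. In the holder's frame at x = 1, y = 0 mm and 14.0 mm high when the screw is home (pad on the mask); 15.5 to 20 mm high at the start.
- tape_roll: Black roll of tape, 55 mm across, 18 mm high, bystander. Origin: centre of its underside.
- lens_tissue: White packet of lens tissue, 62 x 90 x 16 mm, bystander. Origin: centre of its underside.
- drop_bottle: Brown dropper bottle, 32 mm across, 76 mm tall, bystander. Origin: centre of its underside.
- timer: Small grey timer, 46 x 52 x 19 mm, bystander. Origin: centre of its underside.

How it is judged (in metres and radians):
On the way, in this order (a step that is already met when the one before it is completed fails the run):
1. the driver stands square in the bore with its blade fully in the screw's slot, before the screw has been turned (z of driver in the frame of screw_head below -0.005 m and horizontal distance between driver and screw_head below 0.003 m and angle between driver's own z axis and vertical below 0.07 rad and distance of clamp_pad from where it was at the start of the episode below 0.001 m), for 0.1 s.
2. the clamp pad is down on the mask (z of clamp_pad in the frame of holder below 0.0146 m), for 0.1 s.
At the end, for the whole second after the job is handed in: The clamp pad is down on the mask (within 0.6 mm of the end of its travel) and the driver stands upright (within 0.1 rad) at rest in the rack's hole, its handle within 3 mm of resting on the rack's top (z of clamp_pad in the frame of holder below 0.0146 m and horizontal distance between driver and rack_hole below 0.006 m and z of driver in the frame of rack below 0.008 m and angle between driver's own z axis and vertical below 0.1 rad and linear speed of driver below 0.02 m/s); the robot touches nothing.
It fails at once if the driver presses or knocks on the holder or its screw with more than 40 N (all contacts added up) (contact force between driver and holder above 40 N).
It fails at once if the robot itself strikes the holder with more than 15 N (contact force between the arm and holder above 15 N).
It fails at once if the fingers push the holder or its clamp bar with more than 5 N (contact force between the fingers and holder above 5 N).
It fails at once if the screw is turned with the driver more than 0.1 rad out of square (distance of clamp_pad from where it was at the start of the episode above 0.001 m and z of driver in the frame of screw_head below 0 m and horizontal distance between driver and screw_head below 0.01 m and angle between driver's own z axis and vertical above 0.1 rad).
It fails at once if a bystander is moved by more than 15 mm (distance of any of tape_roll, lens_tissue, drop_bottle, timer from where it was at the start of the episode above 0.015 m).
It also fails if it takes over 72 s, if anything falls off the work surface, if the arm or the gripper's body presses on something with over 40 N, if the wrist force passes 120 N, or if a joint passes its speed limit or range.

## Working session

There is one attempt and no reset: what is moved stays moved. The work goes in short steps, Python scripts to look and compute and a tool call to move; the robot and the scene stay as the last step left them, time stands still between calls to the robot, and variables do not carry over. Pictures are saved under pics/ and viewed, about 8 in all and at most 12, crops included, and the job is handed in when it is done.

Besides the shell and the picture viewer there is one more tool, called after "Request:" as name(argument=value, ...), one argument or row to a line, values as JSON. apply_moves: Moves the arm, as the interface text tells. Its arguments: {"type":"object","properties":{"commands":{"type":"array","items":{"type":"array","items":{"type":"number"}}}},"required":["commands"]}

```bash
ls; mkdir -p pics; python3 - <<'E'
from cell import env, optics
import cv2,pickle
print(env.state())
d={}
for n in ["top","side","wrist"]:
    r=optics.read_camera(n); d[n]=r
    cv2.imwrite(f"pics/{n}0.png",r["color"][:,:,::-1])
    print(n,{k:v for k,v in r.items() if k!="color"})
pickle.dump(d,open("c0.pkl","wb"))
import numpy as np
cv2.imwrite("pics/all0.png",cv2.resize(np.hstack([d["top"]["color"],d["side"]["color"]])[:,:,::-1],(800,300)))
E
```

```text
pics
{'t': 0.0, 'joints': array([ 1.12841807e+00,  4.91563982e-01,  1.55945552e+00,  3.90812491e-05,
        1.09171180e+00, -1.05600745e-01]), 'qvel': array([-1.24892308e-04, -2.93722659e-04,  2.45888877e-04,  1.89276955e-04,
        5.96916343e-06, -1.32493082e-03]), 'tau': array([-3.76758078e-03, -6.12649941e+01, -2.58173472e+01,  6.90589333e-02,
        4.82858322e-02, -1.31385350e-04]), 'eef_pos': array([206.49098625, 589.86709651, 404.15679288]), 'tcp_rot': array([-3.14046401e+00, -1.54485920e-04,  2.80479702e+00]), 'ft_force': array([-0.01979384, -0.01713489,  0.42034569]), 'moment': array([ 0.02132516,  0.02537323, -0.05284489]), 'opening': 1.0003925773563294}
top {'fx': 494.06287545256555, 'fy': 494.06287545256555, 'cx': 252.8560654372109, 'cy': 191.63874067188218, 'eye': array([ 180.77831853,  -22.19381803, 1343.9685719 ]), 'rotation': array([ 0.2025644 , -0.00284011, -1.69130252])}
side {'fx': 379.2087879966975, 'fy': 379.2087879966975, 'cx': 247.65905054946631, 'cy': 193.8493110157402, 'eye': array([526.28885293, 354.20137976, 818.07393967]), 'rotation': array([ 5.03275013e-01, -6.11663423e-04,  2.93936236e+00])}
wrist {'fx': 288.5059186249696, 'fy': 288.5059186249696, 'cx': 259.81426283161005, 'cy': 190.736712144941, 'T_tool_cam': array([[ 9.88738242e-04,  9.59621189e-01,  2.81293791e-01,
         7.99288937e+01],
       [ 9.99999227e-01, -7.36905674e-04, -1.00104299e-03,
         5.32287273e-01],
       [-7.53335078e-04,  2.81294564e-01, -9.59621176e-01,
         1.98214124e+01],
       [ 0.00000000e+00,  0.00000000e+00,  0.00000000e+00,
         1.00000000e+00]])}
```

View pics/top0.png

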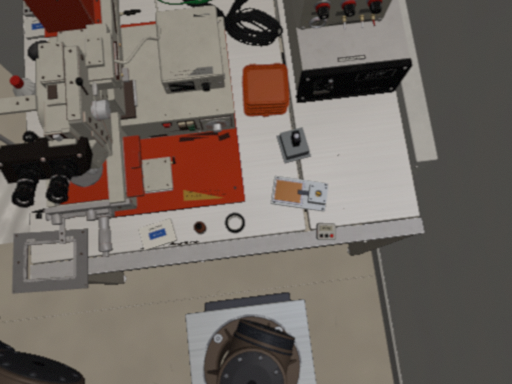

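View pics/side0.png

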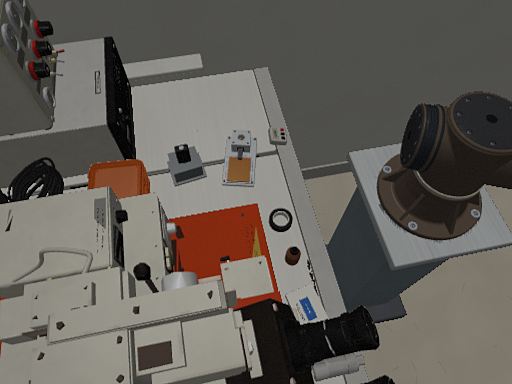

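The top view shows the rack at about (294,145) with the driver's top near (295,137). The holder is centred near (300,193), with its tower on the right at (317,194) and the mask on the left at (288,190). The side view agrees. I'll turn these pixels into positions next.

```bash
cat > h.py <<'E'
import numpy as np, cv2, pickle
from scipy.spatial.transform import Rotation as R
from cell import env, optics
def pose(s): return np.array(s["eef_pos"]), R.from_euler("xyz", s["tcp_rot"])
def cam(r, s=None):
    if "eye" in r: return np.array(r["eye"]), R.from_euler("xyz", r["rotation"]).as_matrix()
    p,Q=pose(s); T=r["T_tool_cam"]; Q=Q.as_matrix()
    return p+Q@T[:3,3], Q@T[:3,:3]
def onplane(r,u,v,z,s=None):
    e,M=cam(r,s); d=M@np.array([(u-r["cx"])/r["fx"],-(v-r["cy"])/r["fy"],-1.0])
    return e+d*(z-e[2])/d[2]
def proj(r,P,s=None):
    e,M=cam(r,s); c=M.T@(np.array(P)-e)
    return np.array([r["cx"]+r["fx"]*c[0]/-c[2], r["cy"]-r["fy"]*c[1]/-c[2]])
def look(name,png,crop=None,scale=1):
    s=env.state(); r=optics.read_camera(name); im=r["color"][:,:,::-1]
    pickle.dump((r,s),open(png+".pkl","wb"))
    if crop: im=im[crop[1]:crop[3],crop[0]:crop[2]]
    cv2.imwrite("pics/"+png+".png",cv2.resize(im,None,fx=scale,fy=scale,interpolation=cv2.INTER_CUBIC))
    return r,s
def rows(target_p, yaw, s=None):
    """shift in tool frame (m) + turn about tool z (deg) to reach world target pointing down"""
    s=s or env.state(); p,Q=pose(s)
    T=R.from_euler("xyz",[np.pi,0,yaw])
    return np.round((Q.inv()*T).as_rotvec(degrees=True),2), np.round(Q.inv().apply(np.array(target_p)-p)/1000,4)
E
python3 - <<'E'
from h import *
d=pickle.load(open("c0.pkl","rb")); t=d["top"]; sd=d["side"]
for n,u,v,z in [("driver",295,137,95),("rack",294,145,45),("hold",300,193,8),("tower",318,193,40),("bottle",200,227,76),("timer",326,231,19),("tape",235,222,9)]:
    print(n,onplane(t,u,v,z))
for n,u,v,z in [("driver",182,149,95),("hold",240,159,8),("tower",240,136,40)]: print("side",n,onplane(sd,u,v,z))
a=cv2.resize(t["color"][110:250,180:350,::-1],None,fx=4.7,fy=4.0,interpolation=cv2.INTER_CUBIC)
cv2.imwrite("pics/crop.png",a)
E
```

```text
driver [ 567.95516591 -184.78303925   95.        ]
rack [ 561.11540776 -185.43271685   45.        ]
hold [ 433.34396537 -187.65380804    8.        ]
tower [ 421.49120707 -231.84569019   40.        ]
bottle [362.6917336   89.58200746  76.        ]
timer [ 319.39495997 -241.32116351   19.        ]
tape [374.5203704   -0.48248835   9.        ]
side driver [ 571.70590982 -183.10394814   95.        ]
side hold [ 434.97236089 -186.64946015    8.        ]
side tower [ 425.05147489 -234.69408435   40.        ]
```

```bash
python3 - <<'E'
from h import *
d=pickle.load(open("c0.pkl","rb")); t=d["top"]; sd=d["side"]
for n,u,v in [("eyepiece",27,203),("eyep R",60,200),("lamp",106,250),("stage",125,200),("panel L",298,100),("panel topL",297,68),("panel R",405,80)]:
    print(n,[onplane(t,u,v,z)[:2].round() for z in (0,150,300)])
for n,u,v in [("panel bottom near",132,150),("panel top near",106,40),("eyep",378,320),("lamp",365,365)]:
    print("side",n,[onplane(sd,u,v,z)[:2].round() for z in (0,150,300)])
E
```

```text
eyepiece [array([497., 564.]), array([462., 498.]), array([427., 433.])]
eyep R [array([495., 473.]), array([460., 418.]), array([425., 362.])]
lamp [array([342., 355.]), array([324., 313.]), array([306., 271.])]
stage [array([473., 295.]), array([441., 259.]), array([408., 224.])]
panel L [array([ 707., -221.]), array([ 648., -199.]), array([ 589., -177.])]
panel topL [array([ 806., -232.]), array([ 736., -209.]), array([ 666., -185.])]
panel R [array([ 731., -539.]), array([ 670., -482.]), array([ 608., -424.])]
side panel bottom near [array([ 707., -277.]), array([ 674., -161.]), array([641., -45.])]
side panel top near [array([ 763., -722.]), array([ 720., -525.]), array([ 676., -328.])]
side eyep [array([230., 261.]), array([284., 278.]), array([338., 295.])]
side lamp [array([286., 337.]), array([330., 340.]), array([374., 343.])]
```

View pics/crop.png

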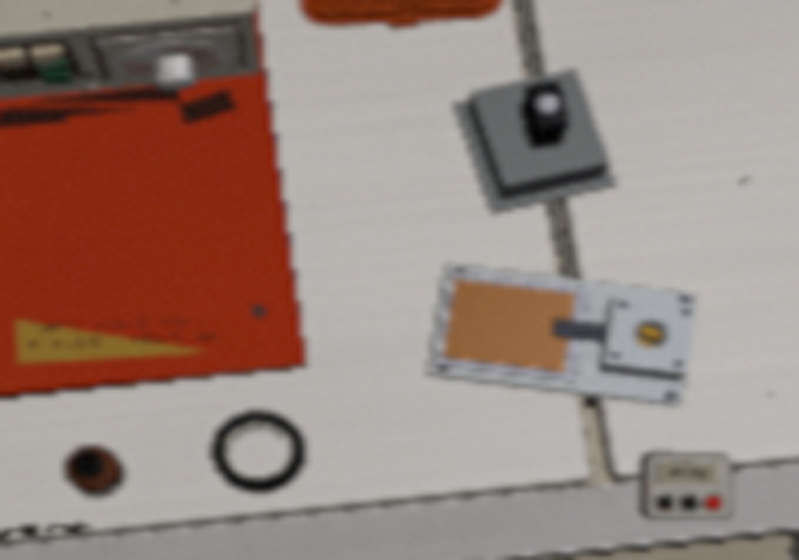

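```bash
python3 - <<'E'
from h import *
d=pickle.load(open("c0.pkl","rb")); t=d["top"]; sd=d["side"]
for P in [(206,590,404),(206,590,214),(206,350,404),(206,350,214),(300,280,404),(300,280,214)]: print(P,proj(t,P),proj(sd,P))
print([onplane(t,50,292,z)[:2].round() for z in (0,100,200,300)],[onplane(t,90,285,z)[:2].round() for z in (0,100,200,300,400)])
E
```

```text
(206, 590, 404) [-80.46816231 320.04388332] [731.9888722  657.96754024]
(206, 590, 214) [-24.07756003 315.46763293] [552.34728324 563.3117272 ]
(206, 350, 404) [ 50.43106489 303.96278596] [547.1328724  327.78838268]
(206, 350, 214) [ 84.38058287 302.12964335] [458.41825715 349.93875254]
(300, 280, 404) [ 85.59462716 248.9253231 ] [434.20100971 280.81148918]
(300, 280, 214) [113.08992862 256.25136669] [381.16613113 315.39533686]
[array([248., 510.]), array([243., 470.]), array([238., 431.]), array([233., 391.])] [array([254., 403.]), array([248., 372.]), array([243., 340.]), array([237., 308.]), array([232., 277.])]
```

View pics/wrist0.png

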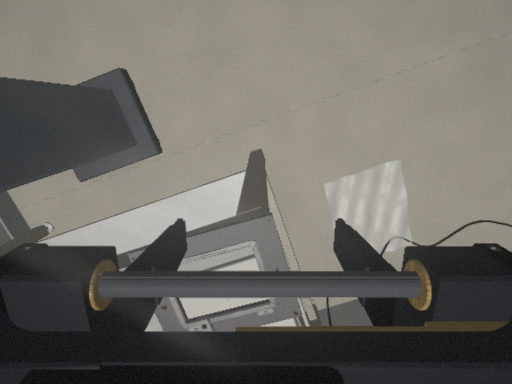

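The wrist view shows the stage frame below the fingers, with its outer corners at about (270,215) and (130,255), and clear floor towards -x. I'll triangulate the frame and then leave towards the base.

```bash
python3 - <<'E'
from h import *
d=pickle.load(open("c0.pkl","rb")); t=d["top"]; w=d["wrist"]; s=env.state()
def tri(a,b):
    A=[];B=[]
    for r,u,v,ss in (a,b):
        e,M=cam(r,ss); q=M@np.array([(u-r["cx"])/r["fx"],-(v-r["cy"])/r["fy"],-1.0]); q/=np.linalg.norm(q)
        P=np.eye(3)-np.outer(q,q); A.append(P);B.append(P@e)
    x=np.linalg.lstsq(np.vstack(A),np.hstack(B),rcond=None); return x[0].round(), np.round(x[1],1)
print(tri((t,12,292,None),(w,270,215,s)), tri((t,90,286,None),(w,130,255,s)))
sd=d["side"]
print("eyep",tri((t,60,200,None),(sd,378,320,None)),tri((t,27,203,None),(sd,378,320,None)),tri((t,106,250,None),(sd,365,365,None)))
E
```

```text
(array([257., 586.,  51.]), array([0.])) (array([251., 391.,  41.]), array([10.5]))
eyep (array([391., 311., 442.]), array([1.9])) (array([394., 332., 494.]), array([847.3])) (array([324., 332., 109.]), array([162.2]))
```

Request:
apply_moves(
  commands=[
    [0,0,0,-0.0132,-0.0378,0,0.095],
    [0,0,0,-0.0132,-0.0378,0,0.095],
    [0,0,0,-0.0132,-0.0378,0,0.095],
    [0,0,0,-0.0132,-0.0378,0,0.095],
    [0,0,0,-0.0132,-0.0378,0,0.095],
  ],
)

```text
t: 0.57
eef_pos: [205.9, 387.8, 404.5]
tcp_rot: [-3.141, -0.0, 2.805]
ft_force: [0.8, 0.1, 0.4]
opening: 1.003
```

Request:
apply_moves(
  commands=[
    [0,0,0,-0.0132,-0.0378,0,0.095],
    [0,0,0,-0.024,-0.0088,0,0.095],
    [0,0,0,-0.024,-0.0088,0,0.095],
    [0,0,0,-0.024,-0.0088,0,0.095],
    [0,0,0,-0.024,-0.0088,0,0.095],
  ],
)

```text
t: 0.98
eef_pos: [285.9, 283.7, 404.9]
tcp_rot: [3.141, 0.0, 2.805]
ft_force: [-0.6, -0.2, 1.2]
opening: 0.999
```

Request:
apply_moves(
  commands=[
    [0,0,0,-0.0283,-0.0228,0,0.095],
    [0,0,0,-0.0283,-0.0228,0,0.095],
    [0,0,0,-0.0283,-0.0228,0,0.095],
    [0,0,0,-0.0283,-0.0228,0,0.095],
    [0,0,0,-0.0283,-0.0228,0,0.095],
  ],
)

```text
t: 1.4
eef_pos: [381.6, 128.6, 404.8]
tcp_rot: [3.141, 0.0, 2.805]
ft_force: [2.0, 0.4, 0.2]
opening: 1.0
```

Request:
apply_moves(
  commands=[
    [0,0,0,-0.0283,-0.0228,0,0.095],
    [0,0,0,-0.0209,-0.0262,0,0.095],
    [0,0,0,-0.0209,-0.0262,0,0.095],
    [0,0,0,-0.0209,-0.0262,0,0.095],
    [0,0,0,-0.0209,-0.0262,0,0.095],
  ],
)

```text
t: 1.82
eef_pos: [444.8, -28.8, 404.7]
tcp_rot: [3.141, -0.0, 2.805]
ft_force: [0.7, 0.7, 0.7]
opening: 0.998
```

Request:
apply_moves(
  commands=[
    [0,0,0,-0.0209,-0.0262,0,0.095],
    [0,0,0,-0.0209,-0.0262,0,0.095],
    [0,0,0,-0.0209,-0.0262,0,0.095],
    [0,0,0,-0.0209,-0.0262,0,0.095],
    [0,0,0,-0.0209,-0.0262,0,0.095],
  ],
)

```text
t: 2.23
eef_pos: [500.2, -187.0, 404.6]
tcp_rot: [3.141, -0.0, 2.805]
ft_force: [0.5, 0.4, 0.3]
opening: 0.997
```

```bash
python3 - <<'E'
from h import *
r,s=look("wrist","w1",None,1.5); 
for P in [(565,-185,95),(565,-185,45),(423,-233,40)]: print(proj(r,P,s)*1.5)
E
```

```text
[420.23609301 358.81288958]
[416.17761188 332.63393906]
[300.10748584 189.13034826]
```

View pics/w1.png

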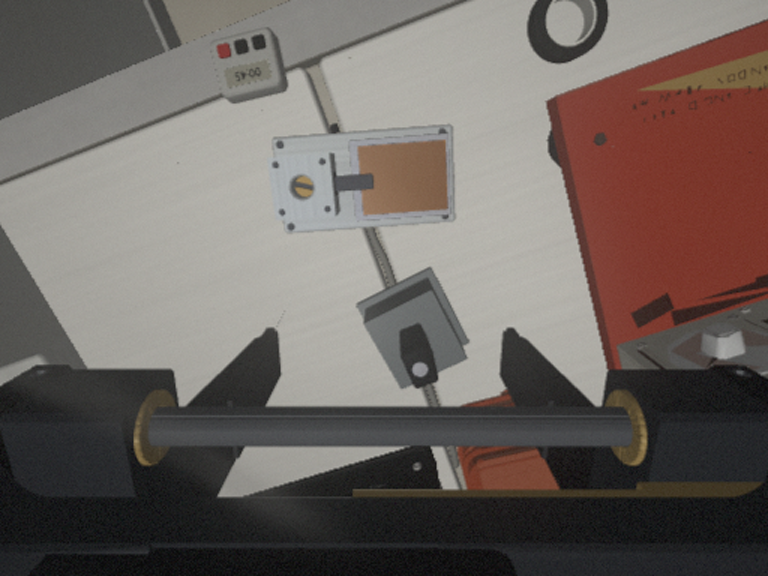

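This view shows the tower's bore at about (302,186), with the dark slot visible on the brass head. The rack is centred near (412,330) and the driver's handle end is near (420,370). I'll enlarge both.

```bash
python3 - <<'E'
from h import *
r,s=pickle.load(open("w1.pkl","rb")); im=r["color"][:,:,::-1]
a=cv2.resize(im[95:160,175:240],(520,520),interpolation=cv2.INTER_CUBIC)  # x8
b=cv2.resize(im[172:264,236:316],None,fx=5.65,fy=5.65,interpolation=cv2.INTER_CUBIC)[:520]
b=b[:, :280+0] if False else b
out=np.hstack([a,b]); print(out.shape)
cv2.imwrite("pics/w1c.png",cv2.resize(out,(800,int(520*800/out.shape[1]))))
E
```

```text
(520, 972, 3)
```

View pics/w1c.png

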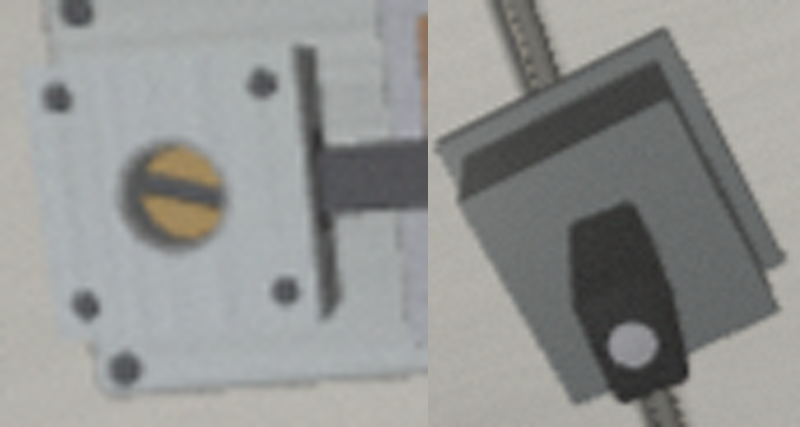

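```bash
python3 - <<'E'
from h import *
r,s=pickle.load(open("w1.pkl","rb"))
A=lambda x,y,z: onplane(r,175+x/6.584,95+y/6.584,z,s)[:2]
B=lambda x,y,z: onplane(r,236+(x-428)/4.65,172+y/4.65,z,s)[:2]
ang=lambda p,q: np.arctan2(*(q-p)[::-1])
sc=[A(*p,40) for p in [(57,98),(262,83),(86,305),(286,291)]]
print("tower c",np.mean(sc,0),"bore",A(173,197,40),"holder yaw",ang(sc[0],sc[1]),ang(sc[2],sc[3]),ang(sc[2],sc[0])-np.pi/2,ang(sc[3],sc[1])-np.pi/2)
for z in (23,29): print("slot",ang(A(148,184,z),A(220,196,z)), "bore ctr of head",A(180,192,z))
rc=[B(*p,45) for p in [(460,205),(668,100),(778,310),(575,403)]]
print("rack",np.mean(rc,0),ang(rc[0],rc[1]),ang(rc[1],rc[2]),np.linalg.norm(rc[0]-rc[1]),np.linalg.norm(rc[1]-rc[2]))
print("cap",B(632,345,95),"handle y dir",ang(B(570,225,45),B(630,205,45)),ang(B(620,402,95),B(688,378,95)))
E
```

```text
tower c [ 422.03388077 -231.10835356] bore [ 422.23295851 -231.16167564] holder yaw 1.304691600692369 1.3036283893830682 1.3058578479854677 1.3107651872851878
slot 1.0719725794767605 bore ctr of head [ 421.69031068 -233.09130171]
slot 1.071972579476761 bore ctr of head [ 421.74366575 -231.88008059]
rack [ 572.26465334 -187.49727167] 1.7258191474985458 0.14996671006602336 62.98552376775836 68.8710406435881
cap [ 572.96608841 -187.94118353] handle y dir 1.5790049694373929 1.6126690613729293
```

Request:
apply_moves(
  commands=[
    [0,0,7.1,0,0,0,0.095],
    [0,0,7.1,0,0,0,0.095],
    [0,0,7.1,0,0,0,0.095],
    [0,0,7.1,0,0,0,0.095],
    [0,0,7.1,0,0,0,0.095],
  ],
)

```text
t: 2.7
eef_pos: [499.9, -185.2, 404.5]
tcp_rot: [-3.141, -0.0, 2.179]
ft_force: [0.4, -0.0, -0.7]
opening: 1.0
```

Request:
apply_moves(
  commands=[
    [0,0,7.1,0,0,0,0.095],
    [0,0,7.1,0,0,0,0.095],
    [0,0,7.1,0,0,0,0.095],
    [0,0,7.1,0,0,0,0.095],
    [0,0,7.1,0,0,0,0.095],
  ],
)

```text
t: 3.12
eef_pos: [499.9, -185.2, 404.5]
tcp_rot: [-3.141, -0.0, 1.559]
ft_force: [0.0, -0.3, 0.1]
opening: 0.997
```

Request:
apply_moves(
  commands=[
    [0,0,7.1,0,0,0,0.095],
    [0,0,7.1,0,0,0,0.095],
    [0,0,7.1,0,0,0,0.095],
    [0,0,7.1,0,0,0,0.095],
    [0,0,7.1,0,0,0,0.095],
  ],
)

```text
t: 3.53
eef_pos: [499.9, -185.2, 404.6]
tcp_rot: [-3.141, -0.0, 0.94]
ft_force: [-0.7, 0.2, 0.9]
opening: 0.995
```

Request:
apply_moves(
  commands=[
    [0,0,7.1,0,0,0,0.095],
    [0,0,7.1,0,0,0,0.095],
    [0,0,7.1,0,0,0,0.095],
    [0,0,7.1,0,0,0,0.095],
    [0,0,7.1,0,0,0,0.095],
  ],
)

```text
t: 3.95
eef_pos: [499.9, -185.1, 404.5]
tcp_rot: [-3.141, 0.0, 0.32]
ft_force: [0.5, 0.0, 0.2]
opening: 0.998
```

Request:
apply_moves(
  commands=[
    [0,0,7.0,0,0,0,0.095],
    [0,0,7.0,0,0,0,0.095],
    [0,0,2.0,0,0,0,0.095],
    [0,0,0,0,0,0,0.095],
    [0,0,0,0,0,0,0.095],
  ],
)

```text
t: 4.37
eef_pos: [499.9, -185.2, 404.6]
tcp_rot: [-3.141, 0.0, 0.049]
ft_force: [-0.1, 0.6, 0.4]
opening: 1.001
```

```bash
python3 - <<'E'
from h import *
r,s=look("wrist","w2",(110,30,410,255),2.6); print(s["tcp_rot"],s["eef_pos"],s["ft_force"])
for P in [(572.5,-187.7,95),(572.5,-187.7,45),(422,-231,40)]: print(proj(r,P,s))
E
```

```text
[-3.14137924e+00  2.09620202e-04  4.89485020e-02] [ 499.93209888 -185.16533738  404.60282771] [-0.08060465  0.55100722  0.44694745]
[267.01704359 113.68825151]
[266.01199367 112.54777067]
[292.66274616 233.72043866]
```

View pics/w2.png

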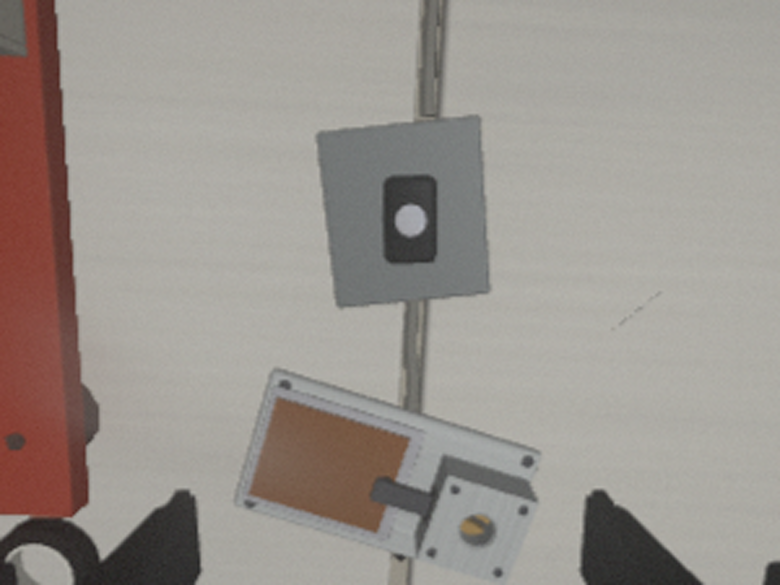

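```bash
python3 - <<'E'
from h import *
r,s=pickle.load(open("w2.pkl","rb"))
C=lambda x,y,z: onplane(r,110+x/2.6,30+y/2.6,z,s)[:2]
print("drv rect",C(411,219.5,95),"cap",C(411,220,95)," bore",C(477.5,529,40))
g=lambda p,q: np.arctan2(*(q-p)[::-1])
c=[C(*p,40) for p in [(455,490),(523,510),(431,552),(497,572)]]; print("tower",np.mean(c,0), g(c[1],c[0]),g(c[3],c[2]))
print("slot",g(C(488,536,27),C(464,521,27)))
p=np.append(C(411,219.5,95),300); print(rows(p,0.045))
E
```

```text
drv rect [ 571.8627277  -188.76743821] cap [ 571.68234622 -188.7779151 ]  bore [ 422.43151675 -232.25860216]
tower [ 421.07898627 -231.85656029] 1.3177139013073553 1.3009600992954868
slot 1.0333178010272095
(array([-0.01,  0.01,  0.23]), array([0.0717, 0.0071, 0.1046]))
```

Request:
apply_moves(
  commands=[
    [0,0,0,0.0241,0.0022,0.0,0.095],
    [0,0,0,0.024,0.0022,0.0,0.095],
    [0,0,0,0.024,0.0022,0.026,0.095],
    [0,0,0,0,0,0.035,0.095],
    [0,0,0,0,0,0.035,0.095],
  ],
)

```text
t: 4.83
eef_pos: [573.1, -188.2, 307.7]
tcp_rot: [3.141, -0.002, 0.05]
ft_force: [-0.3, -0.3, -0.3]
opening: 1.004
```

Request:
apply_moves(
  commands=[
    [0,0,0,0,0,0.03,0.095],
    [0,0,0,0,0,0.025,0.095],
    [0,0,0,0,0,0.0126,0.095],
    [0,0,0,0,0,0,0.06],
    [0,0,0,0,0,0,0.04],
  ],
)

```text
t: 5.25
eef_pos: [572.4, -188.5, 240.8]
tcp_rot: [-3.141, 0.001, 0.048]
ft_force: [-0.7, -0.9, 0.2]
opening: 0.913
```

```bash
python3 - <<'E'
from h import *
r,s=look("wrist","w3",(130,130,390,325),2.8); print(s["tcp_rot"],s["eef_pos"],s["ft_force"],s["opening"])
p,Q=pose(s)
for d in (146,171,190): print(d,proj(r,p+Q.apply([0,0,d]),s))
E
```

```text
[-3.14095483e+00  9.90932139e-04  4.80381801e-02] [ 572.38765489 -188.47429716  240.82963396] [-0.70186467 -0.86091702  0.24043542] 0.912786354796025
146 [261.07361432 272.78512564]
171 [260.9313426  248.89406063]
190 [260.84779364 234.86405141]
```

View pics/w3.png

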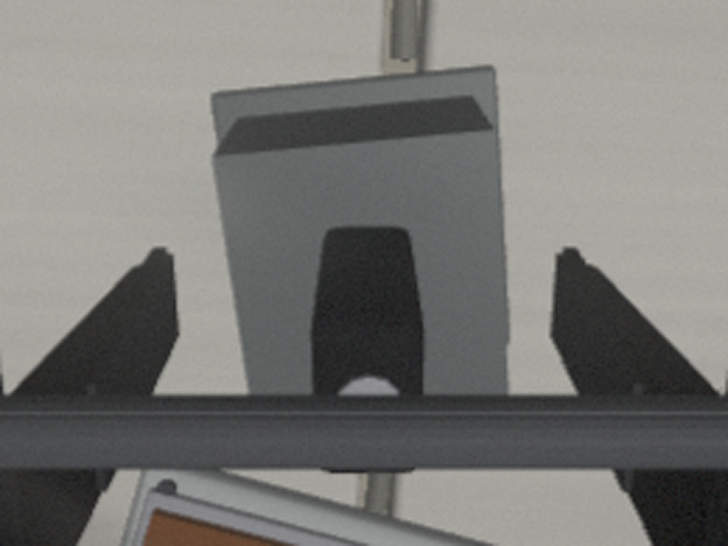

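```bash
python3 - <<'E'
from h import *
r,s=pickle.load(open("w3.pkl","rb"))
p,Q=pose(s)
for dx in (0,-1,-2):
  for x,z in ((16,145.8),(-16,145.8),(16,195.8),(6.2,145.8)):
    print(dx,x,z,((proj(r,p+Q.apply([x+dx,0,z]),s)-[130,130])*2.8).round(1))
E
```

```text
0 16 145.8 [367.2 318.6]
0 -16 145.8 [366.8 477.3]
0 16 195.8 [366.4 219.5]
0 6.2 145.8 [367.1 369.3]
-1 16 145.8 [367.2 323.8]
-1 -16 145.8 [366.8 481.9]
-1 16 195.8 [366.4 223.5]
-1 6.2 145.8 [367.1 374.4]
-2 16 145.8 [367.2 329.1]
-2 -16 145.8 [366.8 486.6]
-2 16 195.8 [366.4 227.6]
-2 6.2 145.8 [367.1 379.4]
```

Request:
apply_moves(
  commands=[
    [0,0,0,0,0,0,0.01],
    [0,0,0,0,0,0,0.01],
    [0,0,0,0,0,0,0.01],
    [0,0,0,0,0,0,0.01],
    [0,0,0,0,0,0,0.01],
  ],
)

```text
t: 5.72
eef_pos: [572.3, -188.4, 241.6]
tcp_rot: [3.141, -0.001, 0.047]
ft_force: [0.3, 0.3, 0.1]
opening: 0.523
```

Request:
apply_moves(
  commands=[
    [0,0,0,0,0,0,0.01],
    [0,0,0,0,0,0,0.01],
    [0,0,0,0,0,0,0.01],
    [0,0,0,0,0,0,0.01],
    [0,0,0,0,0,0,0.01],
  ],
)

```text
t: 6.13
eef_pos: [572.3, -188.4, 241.1]
tcp_rot: [-3.142, -0.0, 0.047]
ft_force: [-0.6, 0.5, 1.1]
opening: 0.205
```

Request:
apply_moves(
  commands=[
    [0,0,0,0,0,0,0.01],
    [0,0,0,0,0,-0.01,0.01],
    [0,0,0,0,0,-0.015,0.01],
    [0,0,0,0,0,-0.02,0.01],
    [0,0,0,0,0,-0.025,0.01],
  ],
)

```text
t: 6.55
eef_pos: [572.1, -188.3, 311.5]
tcp_rot: [-3.141, 0.002, 0.047]
ft_force: [0.1, -0.1, -1.3]
opening: 0.21
```

Request:
apply_moves(
  commands=[
    [0,0,0,0,0,-0.025,0.01],
    [0,0,0,0,0,-0.005,0.01],
    [0,0,0,0,0,0,0.01],
    [0,0,0,0,0,0,0.01],
    [0,0,0,0,0,0,0.01],
  ],
)

```text
t: 6.97
eef_pos: [572.0, -188.3, 339.9]
tcp_rot: [-3.141, 0.002, 0.047]
ft_force: [0.8, -0.5, -1.7]
opening: 0.209
```

```bash
python3 - <<'E'
from h import *
r,s=look("wrist","w4",(130,100,390,325),2.6); print(s["tcp_rot"],s["eef_pos"],s["ft_force"],s["moment"],s["opening"])
look("top","t4")
p,Q=pose(s)
for z in (146,196,229,236): print(z,((proj(r,p+Q.apply([0,0,z]),s)-[130,100])*2.6).round(1))
print(rows([421.9,-231.6,s["eef_pos"][2]],1.05,s))
E
```

```text
[-3.14059814e+00  1.71333243e-03  4.71501749e-02] [ 572.03869184 -188.29916689  339.921789  ] [ 0.76665712 -0.5183727  -1.72877241] [-0.04710969  0.12951911  0.04402546] 0.20947087148398227
146 [340.8 449.2]
196 [340.1 340.6]
229 [339.9 294.4]
236 [339.8 286.3]
(array([ -0.1 ,   0.06, -57.46]), array([-0.152 ,  0.0362,  0.0002]))
```

View pics/w4.png

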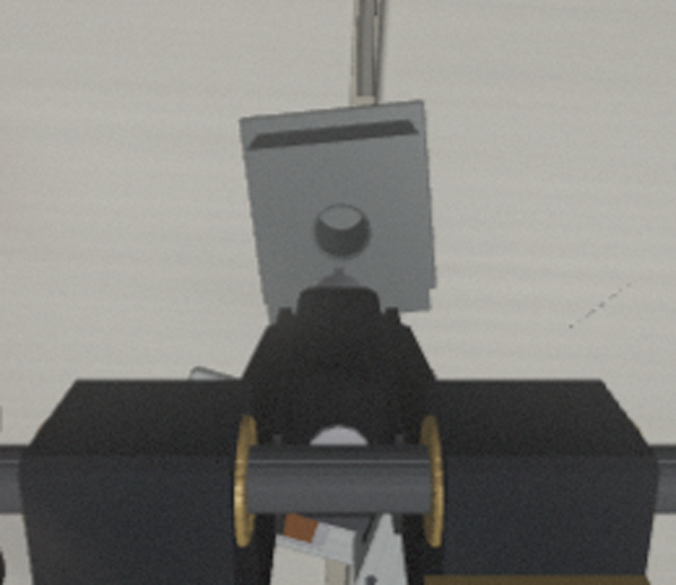

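Request:
apply_moves(
  commands=[
    [0,0,0,-0.03,0.007,0,0.01],
    [0,0,0,-0.03,0.007,0,0.01],
    [0,0,0,-0.03,0.0072,0,0.01],
    [0,0,0,-0.031,0.0075,0,0.01],
    [0,0,0,-0.031,0.0075,0,0.01],
  ],
)

```text
t: 7.48
eef_pos: [420.8, -231.8, 340.3]
tcp_rot: [-3.141, 0.001, 0.048]
ft_force: [0.4, -1.1, -1.6]
opening: 0.206
```

Request:
apply_moves(
  commands=[
    [0,0,-6.4,0,0,0,0.01],
    [0,0,-6.4,0,0,0,0.01],
    [0,0,-6.4,0,0,0,0.01],
    [0,0,-6.4,0,0,0,0.01],
    [0,0,-6.4,0,0,0,0.01],
  ],
)

```text
t: 7.9
eef_pos: [422.1, -231.8, 340.4]
tcp_rot: [-3.14, 0.0, 0.611]
ft_force: [0.3, -0.2, -0.4]
opening: 0.21
```

Request:
apply_moves(
  commands=[
    [0,0,-6.4,0,0,0,0.01],
    [0,0,-6.4,0,0,0,0.01],
    [0,0,-6.4,0,0,0,0.01],
    [0,0,-6.3,0,0,0,0.01],
    [0,0,0,0,0,0,0.01],
  ],
)

```text
t: 8.32
eef_pos: [422.2, -231.8, 340.4]
tcp_rot: [-3.14, -0.0, 1.056]
ft_force: [0.6, 0.2, -0.7]
opening: 0.207
```

```bash
python3 - <<'E'
from h import *
r,s=pickle.load(open("w4.pkl","rb")); print("hole",onplane(r,130+342/2.6,100+231/2.6,45,s))
r,s=look("wrist","w5",(190,130,330,235),5); print(s["tcp_rot"],s["eef_pos"],s["ft_force"],s["moment"],s["opening"])
print(((proj(r,[421.9,-231.6,40],s)-[190,130])*5).round(1))
E
```

```text
hole [ 572.29397889 -188.94629414   45.        ]
[-3.14026615e+00 -2.25497923e-04  1.05568118e+00] [ 422.15199395 -231.75632962  340.43100098] [ 0.61619237  0.20814474 -0.7448766 ] [-0.07128761  0.07417735 -0.00747613] 0.20699659582224875
[351.8 294.1]
```

View pics/w5.png

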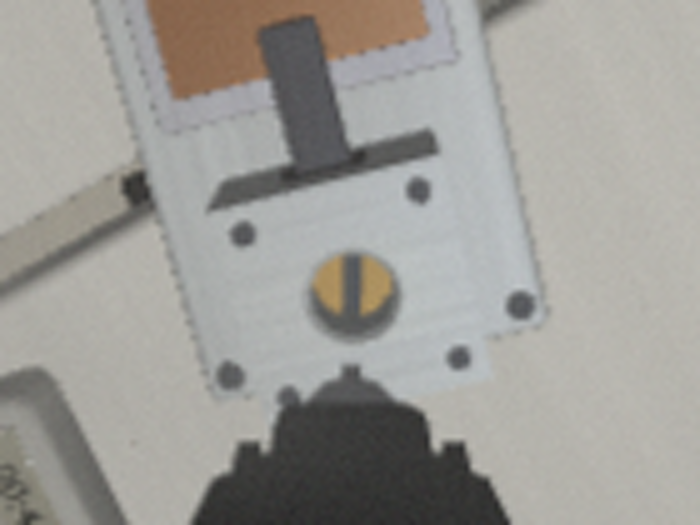

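The bore is at about (353,295), with the slot running vertically at column 351, so it lines up with the tool's x axis. The blade tip is at (351,368). I'll compare the blade and bore offsets within this one picture.

```bash
python3 - <<'E'
from h import *
r,s=pickle.load(open("w5.pkl","rb")); p,Q=pose(s)
f=lambda v:((proj(r,p+Q.apply(v),s)-[190,130])*5).round(1)
print("blade tip front",f([7,0,236]),f([6,0,236]),"barrel front low",f([8,0,229]),f([6,0,229]))
b=onplane(r,190+353.5/5,130+295/5,40,s); print("bore tool",Q.inv().apply(b-p), b)
h=onplane(r,190+351/5,130+286/5,27,s); print("head tool",Q.inv().apply(h-p), h)
s1=Q.inv().apply(onplane(r,190+351/5,130+255/5,27,s)-onplane(r,190+351/5,130+315/5,27,s)); print("slot rel ang",s1)
E
```

```text
blade tip front [351.7 363.2] [351.7 369.2] barrel front low [351.8 371.7] [351.8 384. ]
bore tool [-2.36116021e-01  4.44020885e-01  3.00430631e+02] [ 422.10864326 -231.92526471   40.        ]
head tool [-1.98201125e+00 -5.08800128e-02  3.13430905e+02] [ 420.80431084 -233.18975379   27.        ]
slot rel ang [ 1.31599369e+01 -1.79640267e-02  2.99137048e-03]
```

Request:
apply_moves(
  commands=[
    [0,0,0,0.0002,0.0001,0.02,0.01],
    [0,0,0,0,0,0.02,0.01],
    [0,0,0,0,0,0.012,0.01],
    [0,0,0,0,0,0.006,0.01],
    [0,0,0,0,0,0,0.01],
  ],
)

```text
t: 8.78
eef_pos: [422.3, -231.6, 281.9]
tcp_rot: [-3.139, -0.0, 1.048]
ft_force: [-0.1, -0.3, -0.9]
opening: 0.207
```

Request:
apply_moves(
  commands=[
    [0,0,0,0,0,0.002,0.01],
    [0,0,0,0,0,0.002,0.01],
    [0,0,0,0,0,0.001,0.01],
    [0,0,0,0,0,0.001,0.01],
    [0,0,0,0,0,0.001,0.01],
  ],
)

```text
t: 9.2
eef_pos: [422.4, -231.6, 276.4]
tcp_rot: [3.141, -0.0, 1.05]
ft_force: [0.6, -0.3, -0.3]
opening: 0.21
```

Request:
apply_moves(
  commands=[
    [0,0,0,0,0,0.001,0.01],
    [0,0,0,0,0,0.001,0.01],
    [0,0,0,0,0,0.001,0.01],
    [0,0,0,0,0,0.001,0.01],
    [0,0,0,0,0,0,0.01],
  ],
)

```text
t: 9.62
eef_pos: [422.3, -231.6, 271.9]
tcp_rot: [-3.141, -0.0, 1.051]
ft_force: [0.2, -0.0, -0.9]
opening: 0.207
```

Request:
apply_moves(
  commands=[
    [0,0,0,0,0,0.001,0.01],
    [0,0,0,0,0,0.001,0.01],
    [0,0,0,0,0,0.001,0.01],
    [0,0,0,0,0,0.0005,0.01],
    [0,0,0,0,0,0.0005,0.01],
  ],
)

```text
t: 10.03
eef_pos: [422.3, -231.6, 268.0]
tcp_rot: [-3.141, -0.0, 1.051]
ft_force: [0.4, 0.2, -1.0]
opening: 0.213
```

Request:
apply_moves(
  commands=[
    [0,0,0,0,0,0.0005,0.01],
    [0,0,0,0,0,0.0005,0.01],
    [0,0,0,0,0,0.0005,0.01],
    [0,0,0,0,0,0.0005,0.01],
    [0,0,0,0,0,0,0.01],
  ],
)

```text
t: 10.45
eef_pos: [422.3, -231.6, 266.0]
tcp_rot: [-3.142, -0.0, 1.051]
ft_force: [-0.5, -0.7, -1.8]
opening: 0.209
```

Request:
apply_moves(
  commands=[
    [0,0,0,0,0,0.0007,0.01],
    [0,0,0,0,0,0.0007,0.01],
    [0,0,0,0,0,0.0006,0.01],
    [0,0,0,0,0,0.0005,0.01],
    [0,0,0,0,0,0.0005,0.01],
  ],
)

```text
t: 10.87
eef_pos: [422.3, -231.7, 263.1]
tcp_rot: [-3.142, 0.0, 1.051]
ft_force: [-1.6, -1.6, 1.1]
opening: 0.208
```

Request:
apply_moves(
  commands=[
    [0,0,0,0,0,0.0005,0.01],
    [0,0,0,0,0,0.0005,0.01],
    [0,0,0,0,0,0.0005,0.01],
    [0,0,0,0,0,0.0005,0.01],
    [0,0,0,0,0,0,0.01],
  ],
)

```text
t: 11.28
eef_pos: [422.3, -231.6, 261.0]
tcp_rot: [-3.141, -0.0, 1.051]
ft_force: [-2.5, -2.7, -0.7]
opening: 0.206
```

Request:
apply_moves(
  commands=[
    [0,0,0,0,0,0.0005,0.01],
    [0,0,0,0,0,0.0005,0.01],
    [0,0,0,0,0,0.0005,0.01],
    [0,0,0,0,0,0.0005,0.01],
    [0,0,0,0,0,0,0.01],
  ],
)

```text
t: 11.7
eef_pos: [422.3, -231.7, 259.0]
tcp_rot: [-3.142, -0.0, 1.051]
ft_force: [-3.4, -3.2, 0.9]
opening: 0.21
```

Request:
apply_moves(
  commands=[
    [0,0,0,-0.0003,-0.0001,0,0.01],
    [0,0,0,0,0,0.0004,0.01],
    [0,0,0,0,0,0.0004,0.01],
    [0,0,0,0,0,0.0004,0.01],
    [0,0,0,0,0,0,0.01],
  ],
)

```text
t: 12.12
eef_pos: [422.2, -231.8, 257.8]
tcp_rot: [-3.142, -0.0, 1.051]
ft_force: [-0.9, -0.3, -1.2]
opening: 0.213
```

Request:
apply_moves(
  commands=[
    [0,0,0,0,0,0.0004,0.01],
    [0,0,0,0,0,0.0004,0.01],
    [0,0,0,0,0,0.0004,0.01],
    [0,0,0,0,0,0,0.01],
    [0,0,0,0,0,0,0.01],
  ],
)

```text
t: 12.53
eef_pos: [422.1, -231.8, 256.7]
tcp_rot: [-3.142, -0.0, 1.051]
ft_force: [-0.2, -0.2, -0.8]
opening: 0.211
```

Request:
apply_moves(
  commands=[
    [0,0,0,0,0,0.0004,0.01],
    [0,0,0,0,0,0.0004,0.01],
    [0,0,0,0,0,0.0004,0.01],
    [0,0,0,0,0,0,0.01],
    [0,0,0,0,0,0,0.01],
  ],
)

```text
t: 12.95
eef_pos: [422.1, -231.8, 255.5]
tcp_rot: [-3.142, -0.0, 1.051]
ft_force: [0.7, 1.1, -0.4]
opening: 0.207
```

Request:
apply_moves(
  commands=[
    [0,0,0,0,0,0.0004,0.01],
    [0,0,0,0,0,0.0004,0.01],
    [0,0,0,0,0,0,0.01],
    [0,0,0,0,0,0,0.01],
    [0,0,0,0,0,0,0.01],
  ],
)

```text
t: 13.37
eef_pos: [422.1, -231.8, 254.8]
tcp_rot: [3.141, -0.0, 1.051]
ft_force: [-0.2, 0.7, 3.7]
opening: 0.209
```

Request:
apply_moves(
  commands=[
    [0,0,3,0,0,0,0.01],
    [0,0,3,0,0,0,0.01],
    [0,0,3,0,0,0.0001,0.01],
    [0,0,3,0,0,0.0001,0.01],
    [0,0,0,0,0,0,0.01],
  ],
)

```text
t: 13.78
eef_pos: [422.1, -231.8, 254.6]
tcp_rot: [3.142, -0.0, 0.839]
ft_force: [-2.2, 1.1, 4.1]
opening: 0.21
```

```bash
python3 -c "
from h import *
s=env.state(); print(s['moment'],s['ft_force'],s['tcp_rot'],s['eef_pos'])"
```

```text
[ 0.14370245  0.2236109  -0.00867747] [-2.21182291  1.12323719  4.10340866] [ 3.14151684e+00 -1.18170925e-04  8.39005793e-01] [ 422.11775633 -231.79139964  254.6214578 ]
```

Request:
apply_moves(
  commands=[
    [0,0,3,0,0,0.0001,0.01],
    [0,0,3,0,0,0.0002,0.01],
    [0,0,3,0,0,0.0001,0.01],
    [0,0,3,0,0,0.0002,0.01],
    [0,0,0,0,0,0,0.01],
  ],
)

```text
t: 14.2
eef_pos: [422.2, -231.8, 254.0]
tcp_rot: [3.141, -0.0, 0.631]
ft_force: [0.2, 0.9, 4.1]
opening: 0.21
```

Request:
apply_moves(
  commands=[
    [0,0,3,0,0,0.0001,0.01],
    [0,0,3,0,0,0.0002,0.01],
    [0,0,3,0,0,0.0001,0.01],
    [0,0,3,0,0,0.0002,0.01],
    [0,0,0,0,0,0,0.01],
  ],
)

```text
t: 14.62
eef_pos: [422.2, -231.9, 253.4]
tcp_rot: [3.141, -0.0, 0.423]
ft_force: [0.4, -0.2, 3.6]
opening: 0.209
```

```bash
python3 -c "
from h import *
s=env.state(); print(s['moment'],s['ft_force'],s['tcp_rot'],s['eef_pos'])"
```

```text
[-0.07687298  0.19793514  0.00455467] [ 0.42358322 -0.19803258  3.62105129] [ 3.14122959e+00 -2.72165570e-04  4.22960126e-01] [ 422.20393219 -231.8777652   253.37141898]
```

Request:
apply_moves(
  commands=[
    [0,0,3,0,0,0.0001,0.01],
    [0,0,3,0,0,0.0002,0.01],
    [0,0,3,0,0,0.0001,0.01],
    [0,0,3,0,0,0.0002,0.01],
    [0,0,0,0,0,0,0.01],
  ],
)

```text
t: 15.03
eef_pos: [422.2, -232.0, 252.8]
tcp_rot: [3.141, -0.0, 0.214]
ft_force: [1.0, -1.0, 3.7]
opening: 0.204
```

Request:
apply_moves(
  commands=[
    [0,0,3,0,0,0.0001,0.01],
    [0,0,3,0,0,0.0002,0.01],
    [0,0,2,0,0,0.0001,0.01],
    [0,0,0,0,0,0,0.01],
    [0,0,0,0,0,0,0.01],
  ],
)

```text
t: 15.45
eef_pos: [422.2, -232.0, 252.4]
tcp_rot: [3.141, -0.001, 0.077]
ft_force: [0.9, -2.2, 2.5]
opening: 0.21
```

```bash
python3 -c "
from h import *
s=env.state(); print(s['moment'],s['ft_force'],s['tcp_rot'],s['eef_pos'],s['tau'])"
```

```text
[-0.55796536  0.09789162  0.00812682] [ 0.87761417 -2.22083229  2.54903006] [ 3.14110470e+00 -5.57660700e-04  7.73677368e-02] [ 422.23373882 -232.00506414  252.37368612] [  0.84524218 -49.7193253  -12.25981772   0.33708114   0.40868833
   0.192701  ]
```

Request:
apply_moves(
  commands=[
    [0,0,1.5,0,0,0.0001,0.01],
    [0,0,1.5,0,0,0.0001,0.01],
    [0,0,1,0,0,0.0,0.01],
    [0,0,1,0,0,0.0001,0.01],
    [0,0,0,0,0,0,0.01],
  ],
)

```text
t: 15.87
eef_pos: [422.2, -232.0, 252.1]
tcp_rot: [3.141, -0.001, -0.013]
ft_force: [-1.0, -4.3, 3.5]
opening: 0.21
```

```bash
python3 -c "
from h import *
s=env.state(); print(s['moment'],s['ft_force'],s['tcp_rot'],s['eef_pos'],s['tau'])"
```

```text
[-0.9017163   0.13141098 -0.01583423] [-0.97058933 -4.31347052  3.45777777] [ 3.14106795e+00 -6.57048714e-04 -1.34375217e-02] [ 422.2329675  -232.01880143  252.11745297] [  1.51150424 -49.26744819 -11.49889559   0.56205159   0.68781875
   0.3179378 ]
```

Request:
apply_moves(
  commands=[
    [0,0,1,0,0,0,0.01],
    [0,0,1,0,0,0.0001,0.01],
    [0,0,0,0,0,0.0,0.01],
    [0,0,0,0,0,0.0,0.01],
  ],
)

```text
t: 16.2
eef_pos: [422.2, -232.0, 252.0]
tcp_rot: [3.141, -0.001, -0.049]
ft_force: [-0.8, -5.0, 3.7]
opening: 0.208
```

```bash
python3 -c "
from h import *
s=env.state(); print(s['moment'],s['ft_force'],s['tcp_rot'],s['eef_pos'],s['tau'])"
```

```text
[-1.26651937  0.08831175  0.02020147] [-0.84301199 -5.02588151  3.69842314] [ 3.14120239e+00 -5.46048781e-04 -4.85125107e-02] [ 422.2206337  -231.98955027  251.97856705] [  2.09837303 -49.05869365 -10.79685509   0.73260119   1.0036853
   0.12573686]
```

Request:
apply_moves(
  commands=[
    [0,0,0,0,0.0003,0,0.01],
    [0,0,1,0,0,0.0,0.01],
    [0,0,1,0,0,0.0001,0.01],
    [0,0,1,0,0,0.0,0.01],
    [0,0,0,0,0,0.0,0.01],
  ],
)

```text
t: 16.62
eef_pos: [422.2, -232.1, 251.9]
tcp_rot: [3.141, -0.0, -0.103]
ft_force: [0.2, -2.8, 6.7]
opening: 0.208
```

```bash
python3 -c "
from h import *
s=env.state(); print(s['moment'],s['ft_force'],s['tcp_rot'],s['eef_pos'],s['tau'])"
```

```text
[-0.85049879 -0.08313783  0.13103086] [ 0.20621682 -2.84124293  6.74567624] [ 3.14145785e+00 -4.17094939e-04 -1.03066970e-01] [ 422.19888523 -232.12365527  251.92787267] [  1.0092682  -48.20803642 -10.71259081   0.45544278   0.87816825
   0.4123223 ]
```

Request:
apply_moves(
  commands=[
    [0,0,1,0,0,0.0,0.01],
    [0,0,1,0,0,0.0,0.01],
    [0,0,0,0,0,0,0.01],
    [0,0,0,0,0,0.0,0.01],
  ],
)

```text
t: 16.95
eef_pos: [422.2, -232.1, 251.9]
tcp_rot: [3.141, -0.0, -0.137]
ft_force: [2.9, -2.7, 5.7]
opening: 0.212
```

```bash
python3 -c "
from h import *
s=env.state(); print(s['moment'],s['ft_force'],s['tcp_rot'],s['eef_pos'],s['tau'])"
```

```text
[-0.79286153 -0.09424172  0.16578619] [ 2.85831102 -2.70244624  5.74020992] [ 3.14143785e+00 -4.29051080e-04 -1.36828025e-01] [ 422.19549462 -232.10309033  251.93412275] [  0.98060925 -48.23196888 -10.70225269   0.52446987   0.88294923
   0.24018221]
```

Moment about z rose to 0.17 N m while the sinking stopped, so the screw is at its stop. Next I'll turn back a little within the blade's play and withdraw.

Request:
apply_moves(
  commands=[
    [0,0,-2,0,0,0,0.01],
    [0,0,-2,0,0,-0.0003,0.01],
    [0,0,0,0,0,-0.002,0.01],
    [0,0,0,0,0,-0.004,0.01],
    [0,0,0,0,0,-0.005,0.01],
  ],
)

```text
t: 17.37
eef_pos: [421.9, -231.9, 262.7]
tcp_rot: [-3.14, 0.002, -0.068]
ft_force: [0.1, -2.1, -3.5]
opening: 0.211
```

Request:
apply_moves(
  commands=[
    [0,0,0,0,0,-0.007,0.01],
    [0,0,0,0,0,-0.01,0.01],
    [0,0,0,0,0,-0.02,0.01],
    [0,0,-3,0,0,-0.03,0.01],
    [0,0,-3.5,0,0,-0.012,0.01],
  ],
)

```text
t: 17.78
eef_pos: [421.9, -231.7, 344.9]
tcp_rot: [3.141, -0.001, 0.049]
ft_force: [0.9, 0.3, -0.6]
opening: 0.207
```

Request:
apply_moves(
  commands=[
    [0,0,0,0.03,-0.0072,0,0.01],
    [0,0,0,0.03,-0.0072,0,0.01],
    [0,0,0,0.03,-0.0072,0,0.01],
    [0,0,0,0.03,-0.0072,0,0.01],
    [0,0,0,0.03,-0.0072,0,0.01],
  ],
)

```text
t: 18.2
eef_pos: [571.1, -188.0, 342.4]
tcp_rot: [-3.14, 0.002, 0.046]
ft_force: [-0.9, -0.3, -1.5]
opening: 0.213
```

Request:
apply_moves(
  commands=[
    [0,0,0,0,0,0,0.01],
    [0,0,0,0,0,0,0.01],
  ],
)

```text
t: 18.37
eef_pos: [570.7, -188.0, 341.7]
tcp_rot: [-3.14, 0.002, 0.048]
ft_force: [-0.1, 0.2, -0.3]
opening: 0.207
```

```bash
python3 - <<'E'
from h import *
r,s=look("wrist","w6",(130,130,390,325),2.8); print(s["tcp_rot"],s["eef_pos"],s["ft_force"],s["moment"],s["opening"])
print(rows([572.2,-188.4,s["eef_pos"][2]],0.047,s))
p,Q=pose(s)
for v in ([7,0,236],[8,0,229],[-7,0,236]): print(v,((proj(r,p+Q.apply(v),s)-[130,130])*2.8).round(1))
E
```

```text
[-3.14023282e+00  1.73359393e-03  4.83361596e-02] [ 570.69191477 -187.99111053  341.7287849 ] [-0.12430163  0.23752637 -0.31457119] [ 0.00669615  0.17012574 -0.02421662] 0.2068591537430472
(array([-0.08,  0.1 ,  0.08]), array([ 0.0015,  0.0005, -0.    ]))
[7, 0, 236] [366. 201.]
[8, 0, 229] [366.1 205.7]
[-7, 0, 236] [365.9 247.3]
```

View pics/w6.png

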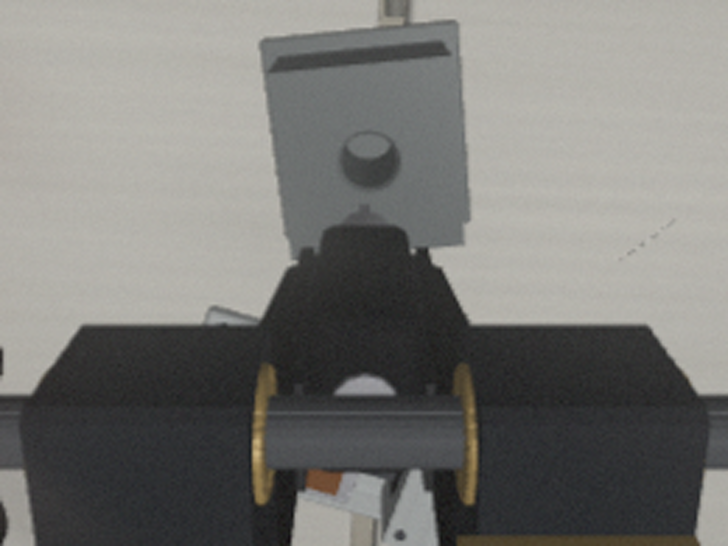

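Request:
apply_moves(
  commands=[
    [0,0,0,0.0016,0.0006,0.02,0.01],
    [0,0,0,0,0,0.02,0.01],
    [0,0,0,0,0,0.01,0.01],
    [0,0,0,0,0,0.005,0.01],
    [0,0,0,0,0,0,0.01],
  ],
)

```text
t: 18.83
eef_pos: [571.3, -189.8, 286.5]
tcp_rot: [-3.141, 0.002, 0.046]
ft_force: [0.7, 0.2, -0.8]
opening: 0.213
```

Request:
apply_moves(
  commands=[
    [0,0,0,0,0,0.003,0.01],
    [0,0,0,0,0,0.003,0.01],
    [0,0,0,0,0,0.003,0.01],
    [0,0,0,0,0,0.003,0.01],
    [0,0,0,0,0,0.003,0.01],
  ],
)

```text
t: 19.25
eef_pos: [571.9, -189.6, 272.1]
tcp_rot: [3.141, -0.0, 0.047]
ft_force: [-0.4, -0.5, -1.0]
opening: 0.204
```

Request:
apply_moves(
  commands=[
    [0,0,0,0,0,0.003,0.01],
    [0,0,0,0,0,0.003,0.01],
    [0,0,0,0,0,0.003,0.01],
    [0,0,0,0,0,0.003,0.01],
    [0,0,0,0,0,0.003,0.01],
  ],
)

```text
t: 19.67
eef_pos: [571.9, -189.6, 256.8]
tcp_rot: [-3.141, -0.0, 0.047]
ft_force: [0.3, 0.7, -1.2]
opening: 0.209
```

Request:
apply_moves(
  commands=[
    [0,0,0,0,0,0.003,0.01],
    [0,0,0,0,0,0.003,0.01],
    [0,0,0,0,0,0.003,0.01],
    [0,0,0,0,0,0.002,0.01],
    [0,0,0,0,0,0,0.01],
  ],
)

```text
t: 20.08
eef_pos: [571.8, -189.6, 245.6]
tcp_rot: [-3.141, 0.001, 0.047]
ft_force: [0.1, -0.8, -1.5]
opening: 0.207
```

Request:
apply_moves(
  commands=[
    [0,0,0,0.0003,-0.0007,0.001,0.01],
    [0,0,0,0,0,0.001,0.01],
    [0,0,0,0,0,0.001,0.01],
    [0,0,0,0,0,0.0005,0.01],
    [0,0,0,0,0,0,0.01],
  ],
)

```text
t: 20.5
eef_pos: [572.1, -188.9, 242.5]
tcp_rot: [-3.141, 0.0, 0.047]
ft_force: [0.9, -0.2, -0.3]
opening: 0.211
```

Request:
apply_moves(
  commands=[
    [0,0,0,0,0,0.0005,0.01],
    [0,0,0,0,0,0.0003,0.01],
    [0,0,0,0,0,0,0.01],
  ],
)

```text
t: 20.75
eef_pos: [572.1, -188.9, 241.8]
tcp_rot: [-3.142, -0.0, 0.047]
ft_force: [0.7, -0.5, -0.5]
opening: 0.209
```

Request:
apply_moves(
  commands=[
    [0,0,0,0,0,0.0004,0.01],
    [0,0,0,0,0,0.0003,0.01],
    [0,0,0,0,0,0,0.01],
  ],
)

```text
t: 21.0
eef_pos: [572.1, -188.9, 241.1]
tcp_rot: [-3.141, -0.0, 0.047]
ft_force: [0.0, -0.2, -0.7]
opening: 0.21
```

Request:
apply_moves(
  commands=[
    [0,0,0,0,0,0.0003,0.01],
    [0,0,0,0,0,0.0002,0.01],
    [0,0,0,0,0,0,0.01],
  ],
)

```text
t: 21.25
eef_pos: [572.1, -188.9, 241.1]
tcp_rot: [3.142, -0.0, 0.047]
ft_force: [-1.6, -0.1, 4.0]
opening: 0.204
```

The driver is seated with 4 N of upward force. Releasing and rising straight up.

Request:
apply_moves(
  commands=[
    [0,0,0,0,0,0,0.03],
    [0,0,0,0,0,0,0.05],
    [0,0,0,0,0,0,0.07],
    [0,0,0,0,0,0,0.07],
    [0,0,0,0,0,0,0.07],
  ],
)

```text
t: 21.67
eef_pos: [572.1, -188.9, 240.5]
tcp_rot: [-3.141, 0.0, 0.047]
ft_force: [-0.7, -0.2, -0.1]
opening: 0.505
```

Request:
apply_moves(
  commands=[
    [0,0,0,0,0,0,0.095],
    [0,0,0,0,0,0,0.095],
    [0,0,0,0,0,0,0.095],
    [0,0,0,0,0,0,0.095],
    [0,0,0,0,0,0,0.095],
  ],
)

```text
t: 22.08
eef_pos: [572.1, -188.9, 240.6]
tcp_rot: [-3.142, -0.0, 0.047]
ft_force: [0.7, 0.4, 0.0]
opening: 0.854
```

Request:
apply_moves(
  commands=[
    [0,0,0,0,0,-0.01,0.095],
    [0,0,0,0,0,-0.02,0.095],
    [0,0,0,0,0,-0.03,0.095],
    [0,0,0,0,0,-0.035,0.095],
    [0,0,0,0,0,-0.035,0.095],
  ],
)

```text
t: 22.5
eef_pos: [571.9, -188.8, 372.6]
tcp_rot: [-3.141, 0.0, 0.047]
ft_force: [-0.4, 0.0, -0.2]
opening: 1.003
```

Request:
apply_moves(
  commands=[
    [0,0,0,-0.03,0,-0.02,0.095],
    [0,0,0,-0.035,0,-0.015,0.095],
    [0,0,0,-0.01,0,0,0.095],
    [0,0,0,0,0,0,0.095],
    [0,0,0,0,0,0,0.095],
  ],
)

```text
t: 22.92
eef_pos: [497.2, -192.5, 406.2]
tcp_rot: [3.141, -0.001, 0.046]
ft_force: [-0.8, 0.1, -0.7]
opening: 0.998
```

```bash
python3 - <<'E'
from h import *
r,s=look("wrist","w7",(110,30,410,255),2.6); print(s["tcp_rot"],s["eef_pos"],s["ft_force"],s["opening"],s["t"])
E
```

```text
[ 3.14113382e+00 -1.17411316e-03  4.64734602e-02] [ 497.23042718 -192.54456137  406.24093834] [-0.75454363  0.07514437 -0.65043911] 0.9979325415917789 22.9167
```

View pics/w7.png

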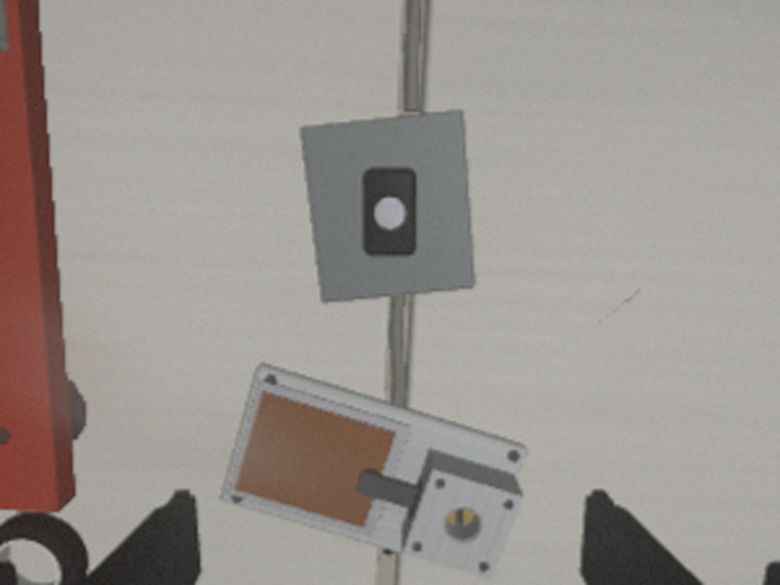

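The driver stands upright and centred in the rack, with its cap at (390,212) in the middle of the handle outline. The screw's slot at (462,517) now runs along the image vertical, at yaw about 0.05 against a stop of 0.055. I'm handing in.

```bash
python3 -c "
from cell import env
print(env.job_done())"
```

```text
the job is handed in; nothing more can be done
None
```

I clamped the photomask, put the driver back upright in its rack and handed the job in at about 23 s. No verdict was reported.

- **Engaging the slot:** The slot was visible in the wrist camera, so I lined the driver up with it before lowering. The blade went straight to the slot floor, blade end about 19 mm above the table. It met the floor with about 4 to 5 N and the screw had not turned.
- **Turning the screw:** I turned it clockwise until the torque rose to about 0.17 N m and it stopped sinking, about 2.9 mm down in all.
- **Forces:** The vertical readings between moves stayed below about 7 N. The sideways push in the bore reached about 5 N twice, so I shifted the driver 0.3 mm each time to ease it.
- **Last checks:** The final picture shows the slot at yaw about 0.05 rad, against 0.055 expected at the stop. The driver stands upright and centred in the rack, and the gripper is clear and touching nothing.

I did not measure the pad height directly; that it is fully down is inferred from the slot angle, the torque and the depth. The driver turned about 0.1 rad further at the stop than I had estimated, probably from slip in the grip or wind-up.

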